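# Check and re-arm the table saw's emergency stop box

## Robot

A 6-joint arm with a two-finger parallel gripper is mounted at the origin on a cart in front of the work surface, level with it; the furniture and walls round the work are solid. World frame = base frame: x ahead of the robot, y to its left, z up, the work surface at z = 0. Lengths are in mm, angles in rad, forces in N, time in s.
With the tool pointing down it reaches from about 350 to 875 mm from the base axis. Payload 4.2 kg.
Tool frame: the origin (TCP) lies between the finger pads; the fingertips stand 17 mm ahead of it and the grasp point (between the pads) lies 2 mm behind it; z points along the fingers, y is the line along which they close (so a half turn about z gives the same grasp; the last joint's range is limited). The gripper opens to 85 mm and grips with 20 to 120 N. Pads are 22 mm wide; open, the fingers measure 114 mm over their backs; the gripper's body (76 mm by 85 mm) begins 54 mm behind the grasp point. The pads swing forward as they close: fully open they stand 13 mm farther back than shut.
Start: joints at [1.438, 0.385, 0.008, 0, -1.194, -0.259], TCP at [238.625, 577.631, 248.312] pointing down, gripper open.
Joint ranges: [-3.14, 3.14], [-1.21, 2.06], [-1.07, 1.41], [-3.16, 2.05], [-2.99, -0.16], [-3.1, 3.1]. Speed limits (rad/s): [2.79, 2.79, 3.14, 3.14, 3.14, 3.14].

## Interface

Orientations are given as a unit quaternion [x, y, z, w].
In Python, from bench import arm, status, get_image, get_calibration gives the robot as it stands (arm), with the cameras as plain functions and the readings (status).
- The arm moves only by the shell command python3 jog.py 'ROWS' [OPENING]. ROWS is rows parted by semicolons, their numbers by spaces, 1 to 10 of them, each of 6 numbers: dx, dy, dz in mm, then a rotation vector rx, ry, rz in rad; each row is the pose to reach, as a shift and turn from the pose commanded when the command began, along the tool's axes at that moment; what a row does not reach only later rows make up. A row lasts 1/10 s, in which the tool goes at most 50 mm and 0.15 rad, less where a joint would pass 70% of its speed; a pose out of reach is approached as far as the arm can. OPENING is the finger opening in mm, set as the command begins (- or left out keeps the last). The fingers move at their own pace and stop on an object; the grip force is fixed at half the most. Time passes only in rows, so rows that do not move let the fingers close. It prints the time, the measured TCP pose, the force, the opening and the grip force at its end.
- status.read_state(): the state, without advancing time (a new reading comes with each control period).
- get_image(name): name is "scene" or "top" or "wrist"; returns the picture (480x640x3 uint8, blue, green, red); there is no depth.
- get_calibration(name): a dict with "K" (3x3 intrinsics, pixels), "D" ([k1, k2, p1, p2, k3] as OpenCV has them; the pictures are not rectified), "rvec" (rotation vector, rad) and "tvec" (3), from world to camera coordinates, as OpenCV has them. Camera axes: x right, y down, z forward; pixel columns grow to the right and rows downward; lengths in mm; the calibration is good to about 2 mm. A picture is of the moment at which its call begins: read the wrist's pose just before it. get_calibration takes no time and is no camera call; for the wrist camera it gives the pose at the moment of the call.
- arm.job_done(): hands the job in; it is judged then, once.
The state is a dict: "clock": time; "joints": joint angles; "joint_vel": joint speeds; "joint_efforts": joint torques, N m; "position": TCP position; "ee_rot": TCP orientation; "contact_force": force on the tool from outside, world axes, zero at the start; "wrist_torque": the same for the moment, N m; "gripper_width": finger opening in mm; "grasp_force": force on a finger pad.
Only numpy, scipy, OpenCV 4.12 (cv2) and the standard library are available. Lean on these libraries where they do the work, as an engineer would, in place of code of your own. Each camera call takes 0.05 s, during which the arm holds its last target. There are 200 camera calls.

## Task

Do the start-of-shift check on the saw's stop box, only by pushing with the fingers: press the red mushroom button down until it latches and stays down with the finger taken off it, then push one of its three lobes round clockwise, as the white arrows show, until the button springs all the way out again. After that press the green button fully down to re-arm the saw, and let it come back up. Do not grip, hit or lift anything, and leave the box and the things around it where they stand.

Things in the scene. Friction and masses are not known exactly. Their poses are not given: they have to be found in the camera images.
- stop_box: loose stop box, 1.8 kg, on rubber feet: dark base, yellow lid, 92 mm (its x) by 162 mm (its y), lid top 58 mm up. Origin: centre of the underside, on the table; z up. On the lid at x = 0 stand the red button (y = +30 mm) and the green one (y = -50 mm). At its +y end a black stub antenna, 10 mm thick, 65 mm high (x = -20, y = +88 mm). A sideways push of some 8 N slides it
- stop_axis (a point): point of the box on the axis of the red button, on the lid's top (58 mm up); it does not move with the button; axes as the box's. Round it a black collar, 48 mm in diameter, rises 9 mm above the lid
- stop_top (a point): centre of the red button's crown: 44 mm above the lid when out, 35 mm when latched; it moves and turns with the head, axes as the box's while the head is not twisted. The head is a trefoil: a hub 47 mm in diameter with three lobes, at 60, 180 and -60 degrees from its x axis (anticlockwise seen from above); below it a stem 29 mm in diameter
- stop_lobe_a (a point): middle of the lobe at 180 degrees, 27 mm from the button's axis and 13 mm below the crown. Each lobe is an arm 24 mm wide with a round end that reaches 39 mm from the axis; its upright flanks lie 6 to 20 mm below the crown, and a shut pair of fingers can reach down into the gaps between the lobes and push on them
- stop_plunger (a joint): how far the red button is pushed in, m: 0 out, 0.012 stop. A spring resists with 7 N at first, 11 N at most before the latch snaps at about 0.009 and 14 N at the stop; so press to about 0.011, or gently to the stop. Latched, it stays at 0.009 by itself; once unlatched the spring drives it back to 0
- stop_head (a joint): twist of the red head, rad, growing clockwise seen from above: 0 at rest, stop at 0.9. A spring turns it back to 0. From about 0.7 on, a latched button is let go and springs out. The twist takes up to 0.08 N m, so about 3 N on a lobe
- reset_top (a point): centre of the top of the green button: 31 mm in diameter, in a chromed bezel 43 mm in diameter and 6 mm high; its top is 14.5 mm above the lid when up
- reset_button (a joint): how far the green button is pushed in, m: 0 up, 0.006 fully down; a spring resists with 2 N at first and 5 N at the stop and brings it back up
- push_stick: wooden push stick, 53 x 280 x 18 mm, lying on the brown board left of the saw table, loose; bystander. Origin at its underside
- cork_block: brown cork sanding block wrapped in paper, 64 x 110 x 36 mm, on the brown board left of the saw table, loose; bystander. Origin at the centre of its underside
- spanner: steel combination spanner, 42 x 209 x 9 mm, lying on the far side of the saw table, loose; bystander. Origin at its underside
- router_handle_1: black handle with a bright metal rod, 35 x 174 x 36 mm, lying behind the saw blade, loose; bystander. Origin at its underside

How it is judged (in metres and radians):
On the way, in this order (a step that is already met when the one before it is completed fails the run):
1. the red button is pressed in and stays latched with nothing touching it (value of joint stop_plunger above 0.008 m and contact force between each of the fingers, the arm and stop_head below 0.3 N), for 0.2 s.
2. its head is twisted and the red button has sprung out again (value of joint stop_plunger below 0.0015 m), for 0.1 s.
3. the green button is pressed fully down while the red one is out (value of joint reset_button above 0.0045 m and value of joint stop_plunger below 0.0015 m), for 0.1 s.
At the end, for the whole second after the job is handed in: the red button is fully out (within 1.5 mm) and its head turned back to rest, the green button is up again (within 1.2 mm), and the box stands level and still within 20 mm of where it stood (value of joint stop_plunger below 0.0015 m and value of joint stop_head below 0.06 rad and value of joint reset_button below 0.0012 m and distance of stop_box from where it was at the start of the episode below 0.02 m and angle between stop_box's own z axis and vertical below 0.05 rad and linear speed of stop_box below 0.01 m/s); the robot touches nothing.
It fails at once if the stop box is shoved more than 20 mm (distance of any of stop_box, stop_axis from where it was at the start of the episode above 0.02 m).
It fails at once if the stop box is lifted or tipped (height (world z) of stop_box above 0.006 m or angle between stop_box's own z axis and vertical above 0.08 rad).
It fails at once if the red head is gripped or struck: over 35 N on it from the fingers (contact force between the fingers and stop_head above 35 N).
It fails at once if the push stick, sanding block, spanner or router handle beside the work is moved more than 20 mm (distance of any of push_stick, cork_block, spanner, router_handle_1 from where it was at the start of the episode above 0.02 m).
It also fails if it takes over 54 s, if anything falls off the work surface, if the arm or the gripper's body presses on something with over 40 N, if the wrist force passes 120 N, or if a joint passes its speed limit or range.

## Working session

There is one attempt and no reset: what is moved stays moved. The work goes in short steps, Python scripts to look and compute and a shell command to move; the robot and the scene stay as the last step left them, time stands still between calls to the robot, and variables do not carry over. Pictures are saved under pics/ and viewed, at most 10 in all, crops included, and the job is handed in when it is done.

```bash
ls; mkdir -p pics; python3 - <<'E'
from bench import arm, status, get_image, get_calibration
import cv2
for n in("top","scene"):
    cv2.imwrite(f"pics/{n}0.png",get_image(n))
s=status.read_state();print(s)
E
```

```text
bench.py
jog.py
pics
{'clock': 0.1, 'joints': array([ 1.43761335e+00,  3.85455720e-01,  6.74075572e-03, -4.27740529e-04,
       -1.19398822e+00, -2.58624748e-01]), 'joint_vel': array([ 0.00039619, -0.00231637,  0.00556477,  0.00239103, -0.00025084,
       -0.0005572 ]), 'joint_efforts': array([-3.57843746e-04, -3.93316698e+01,  1.88931137e+01,  4.19789940e+00,
       -2.55725143e-03,  5.70190039e-06]), 'position': array([238.44495579, 577.19133096, 247.33795782]), 'ee_rot': array([ 9.80856307e-01, -1.94730469e-01, -1.38639334e-04,  9.64012772e-04]), 'contact_force': array([-0.20405144, -0.4545011 ,  0.89202999]), 'wrist_torque': array([ 0.00972938,  0.00248759, -0.02340127]), 'grasp_force': 0.0, 'gripper_width': 85.50771487138893}
```

View pics/top0.png

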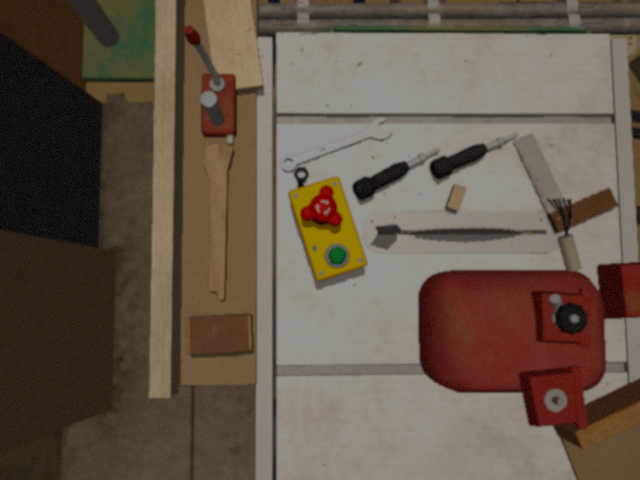

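View pics/scene0.png

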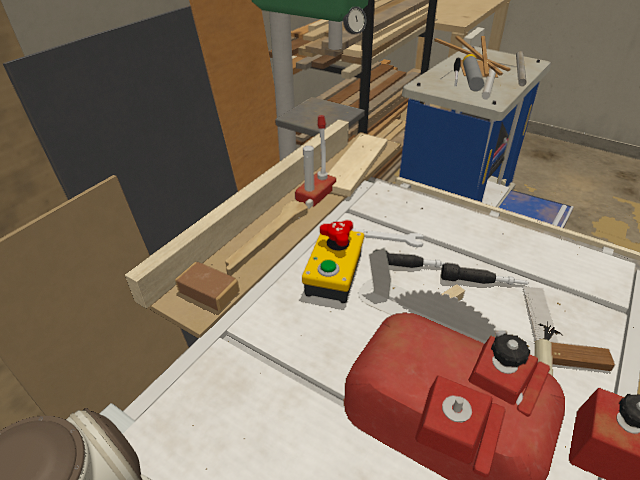

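The top view shows the box: antenna at about (301,176), red head at (321,208) and green button at (338,256). Next I measure these at their known heights.

```bash
cat > h.py <<'E'
import numpy as np, cv2
from bench import arm, status, get_image, get_calibration
def ray(c,uv,z):
    R=cv2.Rodrigues(np.array(c["rvec"],float))[0];t=np.array(c["tvec"],float).ravel()
    p=cv2.undistortPoints(np.array(uv,float).reshape(-1,1,2),np.array(c["K"]),np.array(c["D"])).reshape(-1,2)
    d=np.c_[p,np.ones(len(p))]@R; o=-R.T@t
    return o+d*((z-o[2])/d[:,2])[:,None]
def proj(c,P): return cv2.projectPoints(np.array(P,float).reshape(-1,1,3),np.array(c["rvec"],float),np.array(c["tvec"],float),np.array(c["K"]),np.array(c["D"]))[0].reshape(-1,2)
def mask(im,col):
    h=cv2.cvtColor(im,cv2.COLOR_BGR2HSV)
    lo,hi={"y":((20,150,90),(32,255,255)),"g":((50,120,50),(85,255,255))}[col]
    m=cv2.inRange(h,lo,hi); n,l,s,_=cv2.connectedComponentsWithStats(m)
    return l,s
E
python3 - <<'E'
from h import *
im=cv2.imread("pics/top0.png");c=get_calibration("top")
roi=np.zeros_like(im);roi[165:290,280:375]=im[165:290,280:375]
l,s=mask(roi,"y");m=(l>0).astype(np.uint8)
r=cv2.minAreaRect(cv2.findNonZero(m));q=ray(c,cv2.boxPoints(r),58)
print("lid",q.round(1),q.mean(0),[np.linalg.norm(q[i]-q[i-1]) for i in range(2)])
l,s=mask(roi,"g");ys,xs=np.nonzero(l);print("green",xs.mean(),ys.mean(),len(xs),ray(c,[[xs.mean(),ys.mean()]],72.5))
print("ant, red",ray(c,[[301,174]],65),ray(c,[[321,208]],95))
R=cv2.Rodrigues(np.array(c["rvec"]))[0];print(-R.T@np.array(c["tvec"]).ravel())
cw=get_calibration("wrist");Rw=cv2.Rodrigues(np.array(cw["rvec"]))[0];print("wrist",(-Rw.T@np.array(cw["tvec"]).ravel()),Rw[2],proj(cw,q))
w=get_image("wrist");cv2.imwrite("pics/w0.png",w)
E
```

```text
lid [[659.   80.9  58. ]
 [687.8  -5.   58. ]
 [533.9 -54.1  58. ]
 [506.2  31.1  58. ]] [596.71301431  13.24026701  58.        ] [np.float64(160.7463420430359), np.float64(90.64798661072598)]
green 336.8009708737864 255.24757281553397 206 [[548.52899638  -2.69695886  72.5       ]]
ant, red [[687.12950945  56.05142809  65.        ]] [[624.46720852  23.78212707  95.        ]]
[ 472.53555038   61.12610216 1101.59182762]
wrist [311.97851225 546.28611309 374.45323756] [-0.29067973  0.11887182 -0.9494076 ] [[ 875.99676184 -819.81319224]
 [ 827.02848213 -622.29096904]
 [1131.89334676 -637.37760713]
 [1050.11172455 -582.69701511]]
```

View pics/w0.png

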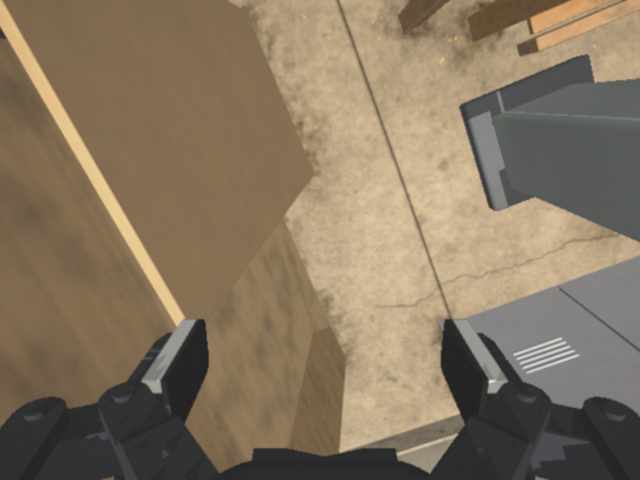

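The wrist view shows only the surroundings; the box is out of view. The measurements agree: lid 160.7 x 90.6 mm, centre (597,13), box y axis at 18° in world. That puts the red axis at (625,22) and green at (549,-2). I'll move over the box with the fingers shut.

```bash
python3 jog.py '15 11 0 0 0 0;45 32 0 0 0 0;75 54 0 0 0 0;105 75 0 0 0 0;135 97 0 0 0 0;165 118 0 0 0 0;195 140 0 0 0 0;225 161 0 0 0 0;250 179 0 0 0 0;270 194 0 0 0 0' 0 && python3 jog.py '15 11 0 0 0 -.05;45 32 0 0 0 -.13;75 54 0 0 0 -.21;105 75 0 0 0 -.29;135 97 0 0 0 -.37;165 118 0 0 0 -.45;195 140 0 0 0 -.53;225 161 0 0 0 -.6;250 179 0 0 0 -.66;271 194 0 0 0 -.707' && python3 jog.py '0 0 0 0 0 0;0 0 0 0 0 0;0 0 0 0 0 0;0 0 0 0 0 0;0 0 0 0 0 0'; python3 - <<'E'
from h import *
from scipy.spatial.transform import Rotation as Ro
s=status.read_state();c=get_calibration("wrist");w=get_image("wrist");cv2.imwrite("pics/w1.png",w)
print(s["position"],Ro.from_quat(s["ee_rot"]).as_matrix().round(4),s["joints"].round(2),s["contact_force"])
l,st=mask(w,"g");k=st[1:,4].argmax()+1;ys,xs=np.nonzero(l==k);print("green",xs.mean(),ys.mean(),len(xs),ray(c,[[xs.mean(),ys.mean()]],72.5))
a=np.radians(-72);ex=np.array([np.cos(a),np.sin(a),0]);ey=np.array([-np.sin(a),np.cos(a),0]);o=np.array([596.7,13.2,0])
P=[o+ex*x+ey*y+[0,0,z] for x,y,z in [(46,81,58),(-46,81,58),(-46,-81,58),(46,-81,58),(0,30,102),(0,-50,72.5),(-20,88,65),(-20,88,120)]+[(39*np.cos(t),30+39*np.sin(t),92) for t in np.radians([60,180,-60])]]
q=proj(c,P);print(q.round(0))
v=w.copy()
for p in q: cv2.drawMarker(v,tuple(int(t) for t in p),(255,0,255),cv2.MARKER_CROSS,10,1)
cv2.imwrite("pics/w1m.png",v)
E
```

```text
clock: 1.15
position: [414.6, 292.7, 248.3]
ee_rot: [0.981, -0.195, -0.0, 0.0]
contact_force: [-0.0, 0.4, -0.1]
gripper_width: 0.5
grasp_force: 0.0
clock: 2.15
position: [590.5, 10.1, 248.1]
ee_rot: [0.988, 0.157, -0.0, 0.0]
contact_force: [0.9, 0.9, -0.2]
gripper_width: 0.2
grasp_force: 0.0
clock: 2.65
position: [590.1, 13.2, 248.6]
ee_rot: [0.988, 0.157, 0.0, -0.0]
contact_force: [-0.9, 0.4, -0.1]
gripper_width: -0.3
grasp_force: 0.0
[590.12690577  13.15992807 248.56154749] [[ 9.504e-01  3.111e-01  3.000e-04]
 [ 3.111e-01 -9.504e-01  2.000e-04]
 [ 3.000e-04 -1.000e-04 -1.000e+00]] [ 0.3   0.33 -0.08 -0.   -1.16  1.59] [-0.86435725  0.44122018 -0.13699931]
green 329.09255533199195 268.82897384305835 994 [[549.92492161  -3.88266179  72.5       ]]
[[390.  97.]
 [265.  96.]
 [273. 296.]
 [380. 296.]
 [328. 175.]
 [327. 269.]
 [300.  86.]
 [294.  81.]
 [357. 122.]
 [271. 173.]
 [354. 220.]]
```

View pics/w1m.png

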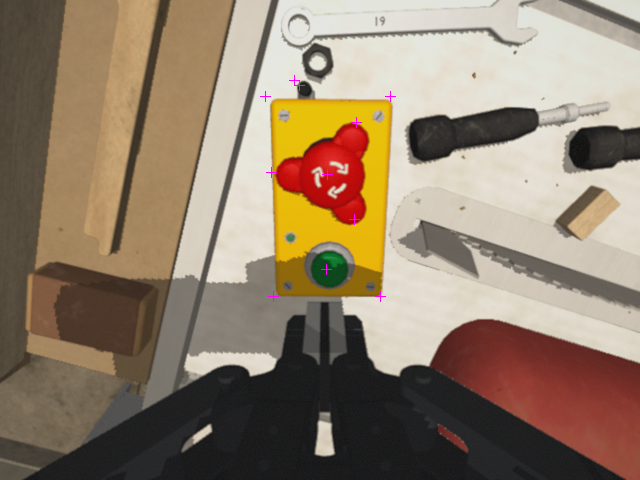

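The box, head and lobes lie within a few px of the predicted crosses. The antenna tip at (305,89) is low, and the dark ring I had taken for it is a nut. I'll refine the pose by averaging this view with the top one.

```bash
python3 - <<'E'
from h import *
w=cv2.imread("pics/w1.png");c=get_calibration("wrist")
q=ray(c,[[272,100],[391,100],[381,296],[275,296]],58);print(q.round(1),q.mean(0),[np.linalg.norm(q[i]-q[i-1]).round(1) for i in range(4)])
d=q[0]+q[1]-q[2]-q[3];print(np.degrees(np.arctan2(d[1],d[0])))
h=cv2.cvtColor(w,cv2.COLOR_BGR2HSV);m=cv2.inRange(h,(0,150,60),(8,255,255))|cv2.inRange(h,(172,150,60),(180,255,255));m[:,420:]=0;m[:,:265]=0;m[240:]=0
# crown centre guess from white arrows ring
wm=cv2.inRange(h,(0,0,150),(180,110,255));wm[:150]=0;wm[205:]=0;wm[:,:305]=0;wm[:,355:]=0
ys,xs=np.nonzero(wm);print("arrows",xs.mean(),ys.mean(),len(xs),ray(c,[[xs.mean(),ys.mean()]],102))
ct=max(cv2.findContours(m,0,1)[0],key=cv2.contourArea);M=cv2.moments(ct);u=[M["m10"]/M["m00"],M["m01"]/M["m00"]];print("red",u,ray(c,[u],90))
E
```

```text
[[658.6  76.4  58. ]
 [686.   -7.   58. ]
 [534.5 -56.2  58. ]
 [506.1  30.3  58. ]] [596.2963094  10.8502866  58.       ] [np.float64(159.3), np.float64(87.8), np.float64(159.2), np.float64(91.0)]
17.40315141018487
arrows 331.268221574344 177.56851311953352 343 [[624.4178143   19.57551349 102.        ]]
red [330.4906409529212, 173.4870170794731] [[625.15067356  20.19887085  90.        ]]
```

```bash
python3 jog.py '18 2 20 0 0 0;35.5 3.4 50 0 0 0;35.5 3.4 80 0 0 0;35.5 3.4 100 0 0 0;35.5 3.4 112 0 0 0;35.5 3.4 120 0 0 0;35.5 3.4 124 0 0 0;35.5 3.4 124 0 0 0;35.5 3.4 124 0 0 0' && python3 jog.py '0 0 1 0 0 0;0 0 2 0 0 0;0 0 3 0 0 0;0 0 4 0 0 0;0 0 5 0 0 0;0 0 6 0 0 0;0 0 7 0 0 0;0 0 8 0 0 0;0 0 9 0 0 0;0 0 10 0 0 0'
```

```text
clock: 3.6
position: [625.9, 20.3, 125.4]
ee_rot: [0.988, 0.157, 0.001, -0.0]
contact_force: [0.2, -0.0, 0.6]
gripper_width: -0.0
grasp_force: 0.0
clock: 4.6
position: [625.6, 20.2, 116.4]
ee_rot: [0.988, 0.157, 0.001, 0.0]
contact_force: [-4.7, -0.0, 12.0]
gripper_width: -0.0
grasp_force: 5.9
```

```bash
python3 jog.py '0 0 0.5 0 0 0;0 0 1 0 0 0;0 0 1.5 0 0 0;0 0 2 0 0 0;0 0 2 0 0 0'; python3 jog.py '0 0 0.5 0 0 0;0 0 1 0 0 0;0 0 1.5 0 0 0;0 0 2 0 0 0;0 0 2 0 0 0'
```

```text
clock: 5.1
position: [625.7, 20.2, 115.4]
ee_rot: [0.988, 0.158, 0.001, 0.0]
contact_force: [-4.5, -0.1, 13.0]
gripper_width: -0.0
grasp_force: 6.5
clock: 5.6
position: [625.7, 20.2, 113.0]
ee_rot: [0.988, 0.157, 0.001, 0.0]
contact_force: [-3.5, 0.4, 10.9]
gripper_width: 0.1
grasp_force: 5.3
```

```bash
python3 jog.py '0 0 .7 0 0 0;0 0 1.4 0 0 0;0 0 2 0 0 0;0 0 2.5 0 0 0;0 0 2.5 0 0 0'; python3 jog.py '0 0 0.5 0 0 0;0 0 1 0 0 0;0 0 1.5 0 0 0;0 0 2 0 0 0;0 0 2 0 0 0'
```

```text
clock: 6.1
position: [625.6, 20.1, 110.0]
ee_rot: [0.988, 0.157, 0.001, 0.0]
contact_force: [-3.7, -0.2, 10.3]
gripper_width: 0.4
grasp_force: 4.5
clock: 6.6
position: [625.7, 20.2, 108.6]
ee_rot: [0.988, 0.157, 0.001, 0.0]
contact_force: [-4.4, 0.9, 12.4]
gripper_width: 0.2
grasp_force: 6.0
```

```bash
python3 jog.py '0 0 .7 0 0 0;0 0 1.4 0 0 0;0 0 1.8 0 0 0;0 0 1.8 0 0 0'; python3 jog.py '0 0 -3 0 0 0;0 0 -8 0 0 0;0 0 -14 0 0 0;0 0 -22 0 0 0;0 0 -30 0 0 0;0 0 -30 0 0 0;0 0 -30 0 0 0'; python3 - <<'E'
from h import *
s=status.read_state();print(s["position"],s["contact_force"])
w=get_image("scene");cv2.imwrite("pics/s2.png",cv2.resize(w[200:310,280:420],None,fx=4,fy=4))
E
```

```text
clock: 7.0
position: [625.7, 20.2, 107.0]
ee_rot: [0.988, 0.157, 0.001, 0.0]
contact_force: [-4.0, -0.2, 12.9]
gripper_width: 0.2
grasp_force: 6.4
clock: 7.7
position: [625.3, 20.2, 134.1]
ee_rot: [0.988, 0.157, 0.0, -0.0]
contact_force: [-0.0, 0.6, -0.6]
gripper_width: 0.0
grasp_force: 0.0
[625.30239352  20.23184902 134.10422094] [-0.01258791  0.61617477 -0.57313827]
```

View pics/s2.png

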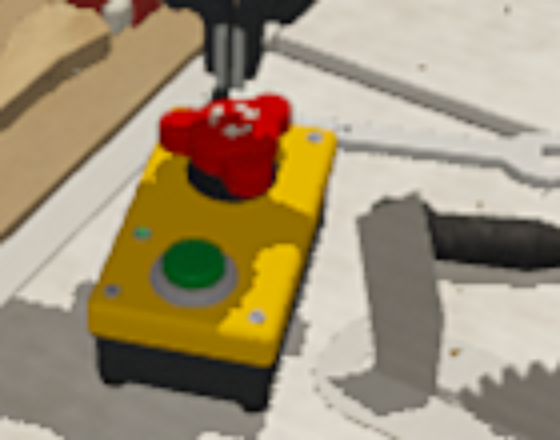

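The fingers stand just above the head and nothing is touching it. I'll check its height numerically by projecting the crown out and latched.

```bash
python3 - <<'E'
from h import *
c=get_calibration("scene")
f=lambda P:((proj(c,P)-[280,200])*4).round(0).tolist()
print("crown out/latched",f([[624.9,21,102],[624.9,21,93]]),"tip",f([[625.3,20.2,117]]),"green",f([[549.2,-3,72.5]]))
l,_=0,0
for z in(89,80):
  print(z,"lobe ends",f([[624.9+39*np.cos(t),21+39*np.sin(t),z] for t in np.radians([-12,108,-132])]))
b=cv2.resize(cv2.imread("pics/scene0.png")[200:310,280:420],None,fx=4,fy=4);cv2.imwrite("pics/s0c.png",np.hstack([b[:300,:380],cv2.imread("pics/s2.png")[:300,:380]]))
E
```

```text
crown out/latched [[225.0, 102.0], [225.0, 116.0]] tip [[227.0, 77.0]] green [[185.0, 251.0]]
89 lobe ends [[277.0, 88.0], [149.0, 111.0], [248.0, 171.0]]
80 lobe ends [[276.0, 102.0], [149.0, 125.0], [248.0, 185.0]]
```

View pics/s0c.png

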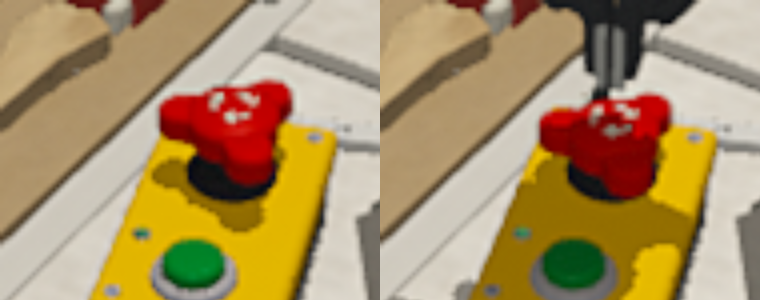

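Compared with the start, the head sits clearly lower (about 14 px, as predicted), so it is latched. Next I go down into the gap beside lobe a.

```bash
python3 jog.py '-8 -14 0 0 0 0;-18 -28 0 0 0 0;-27 -38 0 0 0 0;-27 -38 0 0 0 0;-27 -38 10 0 0 0;-27 -38 22 0 0 0;-27 -38 34 0 0 0;-27 -38 41 0 0 0;-27 -38 43 0 0 0;-27 -38 43 0 0 0' && python3 jog.py '1 0 0 0 0 0;2 0 0 0 0 0;3 0 0 0 0 0;4 0 0 0 0 0;4 0 0 0 0 0'; python3 - <<'E'
import numpy as np
for t in np.arange(.1,1.01,.1):
  c,s=np.cos(t),np.sin(t);print(round(t,2),round(-22*c+37*s+23,1),round(-22*s-37*c+37,1))
E
```

```text
clock: 8.75
position: [587.8, 47.8, 90.3]
ee_rot: [0.988, 0.157, -0.001, 0.0]
contact_force: [0.4, 0.2, 0.1]
gripper_width: 0.2
grasp_force: 0.0
clock: 9.25
position: [591.9, 49.3, 91.2]
ee_rot: [0.988, 0.157, 0.0, -0.0]
contact_force: [1.0, -0.0, 0.2]
gripper_width: 0.0
grasp_force: 0.0
0.1 4.8 -2.0
0.2 8.8 -3.6
0.3 12.9 -4.8
0.4 17.1 -5.6
0.5 21.4 -6.0
0.6 25.7 -6.0
0.7 30.0 -5.5
0.8 34.2 -4.6
0.9 38.3 -3.2
1.0 42.2 -1.5
```

```bash
python3 jog.py '4.8 -2 0 0 0 .1;8.8 -3.6 0 0 0 .2;12.9 -4.8 0 0 0 .3;17.1 -5.6 0 0 0 .4;17.1 -5.6 0 0 0 .4'; python3 - <<'E'
from bench import arm, status, get_image, get_calibration
s=status.read_state();print(s["contact_force"],s["wrist_torque"])
E
```

```text
clock: 9.75
position: [605.7, 59.9, 90.9]
ee_rot: [0.999, -0.042, -0.001, 0.0]
contact_force: [-1.0, 0.1, 1.5]
gripper_width: -0.0
grasp_force: 0.9
[-0.98506146  0.13522637  1.49111826] [0.14213072 0.48727389 0.00215751]
```

```bash
python3 jog.py '3.8 -2 0 0 0 .1;7.8 -3.6 0 0 0 .2;11.9 -4.8 0 0 0 .3;16.1 -5.6 0 0 0 .4;18.3 -5.8 0 0 0 .45;18.3 -5.8 0 0 0 .45;18.3 -5.8 0 0 0 .45'; python3 - <<'E'
from h import *
s=status.read_state();print(s["contact_force"],s["wrist_torque"])
w=get_image("scene");cv2.imwrite("pics/s3.png",cv2.resize(w[200:310,280:420],None,fx=4,fy=4))
E
```

```text
clock: 10.45
position: [624.8, 64.6, 91.1]
ee_rot: [0.965, -0.263, 0.0, -0.0]
contact_force: [-0.3, 2.5, 1.0]
gripper_width: 0.1
grasp_force: 1.6
[-0.26504212  2.50786576  0.97434817] [ 0.86399753  0.37744688 -0.02453402]
```

View pics/s3.png

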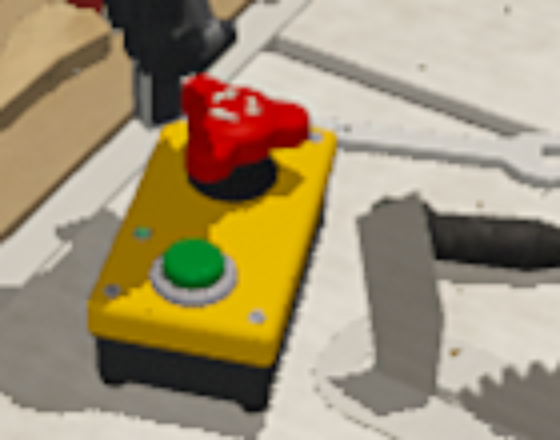

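The head is turned and the arrows are back at the "out" height, so the button has sprung out. I'll lead the lobe back, step off and lift.

```bash
python3 jog.py '-5.3 3.7 0 0 0 -.15;-9.9 8.2 0 0 0 -.3;-13.9 13.3 0 0 0 -.45;-17.1 18.9 0 0 0 -.6;-19.3 24.9 0 0 0 -.75;-20.3 29.1 0 0 0 -.85;-22.9 32.1 0 0 0 -.85;-22.9 32.1 0 0 0 -.85;-22.9 32.1 0 0 0 -.85' && python3 jog.py '0 0 -5 0 0 0;0 0 -15 0 0 0;0 0 -28 0 0 0;0 0 -40 0 0 0;0 0 -50 0 0 0;0 0 -50 0 0 0;0 0 -50 0 0 0'; python3 - <<'E'
from h import *
s=status.read_state();print(s["position"],s["ee_rot"])
c=get_calibration("top");w=get_image("top");cv2.imwrite("pics/t4.png",w)
roi=np.zeros_like(w);roi[230:290,280:375]=w[230:290,280:375]
l,_=mask(roi,"g");ys,xs=np.nonzero(l);print("green",len(xs),ray(c,[[xs.mean(),ys.mean()]],72.5))
E
```

```text
clock: 11.4
position: [589.0, 48.0, 91.2]
ee_rot: [0.988, 0.156, 0.0, 0.0]
contact_force: [0.9, -0.0, -0.2]
gripper_width: 0.1
grasp_force: 0.0
clock: 12.1
position: [588.7, 48.2, 141.3]
ee_rot: [0.988, 0.157, 0.0, -0.0]
contact_force: [0.7, 0.2, -0.0]
gripper_width: -0.1
grasp_force: 0.0
[588.73348502  48.1768782  141.34591327] [ 9.87624047e-01  1.56839516e-01  2.70943736e-04 -1.85240951e-04]
green 180 [[547.76908438  -3.9169861   72.5       ]]
```

```bash
python3 jog.py '-15 10 0 0 0 0;-35 23 0 0 0 0;-50 34 0 0 0 0;-54 36.5 0 0 0 0;-54 36.5 12 0 0 0;-54 36.5 27 0 0 0;-54 36.5 39 0 0 0;-54 36.5 46 0 0 0;-54 36.5 49 0 0 0;-54 36.5 49 0 0 0' && python3 jog.py '0 0 1 0 0 0;0 0 2 0 0 0;0 0 3 0 0 0;0 0 4 0 0 0;0 0 5 0 0 0;0 0 6 0 0 0;0 0 7 0 0 0;0 0 8 0 0 0;0 0 9 0 0 0;0 0 9 0 0 0'
```

```text
clock: 13.15
position: [548.8, -3.2, 91.4]
ee_rot: [0.988, 0.157, -0.0, 0.0]
contact_force: [-0.5, -0.5, -1.2]
gripper_width: 0.1
grasp_force: 0.0
clock: 14.15
position: [549.1, -3.3, 83.4]
ee_rot: [0.988, 0.157, 0.0, 0.0]
contact_force: [-1.1, -0.3, 5.0]
gripper_width: -0.2
grasp_force: 2.8
```

```bash
python3 jog.py '0 0 1 0 0 0;0 0 2 0 0 0;0 0 2.5 0 0 0;0 0 2.5 0 0 0;0 0 2.5 0 0 0' && python3 jog.py '0 0 -3 0 0 0;0 0 -8 0 0 0;0 0 -16 0 0 0;0 0 -30 0 0 0;0 0 -50 0 0 0;0 0 -75 0 0 0;0 0 -100 0 0 0;0 0 -120 0 0 0;0 0 -120 0 0 0;0 0 -120 0 0 0'; python3 - <<'E'
from h import *
w=get_image("scene");a=cv2.imread("pics/scene0.png")
f=lambda x:cv2.resize(x[200:310,290:385],None,fx=4,fy=4)
cv2.imwrite("pics/s5.png",np.hstack([f(a),f(w)]))
E
```

```text
clock: 14.65
position: [549.2, -3.3, 83.2]
ee_rot: [0.988, 0.158, 0.001, 0.0]
contact_force: [-5.3, 1.1, 17.3]
gripper_width: -0.2
grasp_force: 9.2
clock: 15.65
position: [548.2, -3.3, 200.0]
ee_rot: [0.988, 0.157, -0.0, -0.0]
contact_force: [-0.5, 0.6, -0.7]
gripper_width: 0.1
grasp_force: 0.0
```

View pics/s5.png

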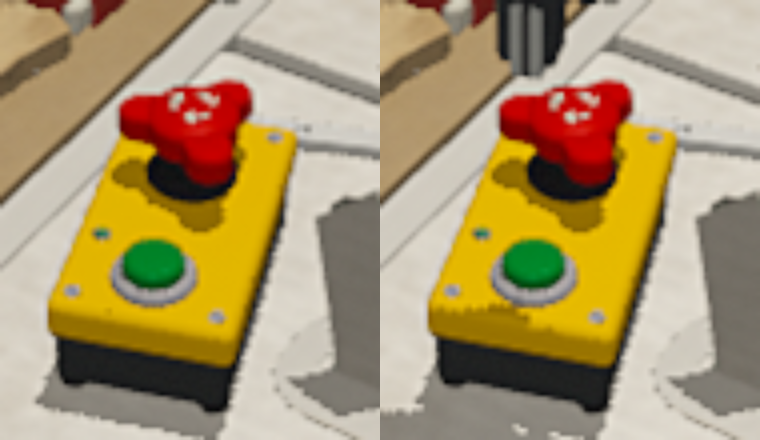

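The green button hit its stop (17 N, travel 6 mm). The before and after views match: red out and untwisted, green up, box in the same place.

```bash
python3 -c "
from bench import arm, status, get_image, get_calibration
print(arm.job_done())"
```

```text
the job is handed in; nothing more can be done
None
```

I did the stop-box check and handed it in at about 16 s: red button latched, twisted out by a lobe and back at rest, green pressed to its stop and up again, box visibly where it stood; the hand-in gave no verdict.

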